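# Set the drill guide to the yellow stop

## Task

Set the drill guide for the next hole: press down the blue pad in the middle of the grey slider to free its brake and, keeping it pressed with closed fingertips, push the slider along its rail until it is up against the yellow stop (not the black one). Then let go so that the pad springs up and the brake holds it there. Do not force the slider along while the brake grips, do not grasp or lift anything, and leave the ornaments, tools, bowl and jar where they are.

Things in the scene. Friction and masses are not known exactly. Their poses are not given: they have to be found in the camera images.
- guide: The drill guide, fixed to the bench: plywood board 260 x 560 x 12 mm with an aluminium rail 70 mm wide, 520 mm long, top 32 mm above the bench. Origin: on the bench under the middle of the rail. Its y axis runs along the rail, x across it, z up; it may be turned some 17 degrees from the world axes. A wooden batten, top 30 mm high, lies parallel to the rail, 80 to 110 mm to its +x side
- slider (a joint): Position of the slider along the rail, in m: 0 at the rail's middle, growing along the guide's +y. Starts between -0.03 and 0.03. Runs with about 1 N of friction when the blue pad is pressed; with the pad up the brake holds it with 15 to 23 N
- pad (a joint): How far the blue pad is pressed down, in m: 0 up, 0.008 fully down. A spring holds it up: 8 N to start it, 11 N fully down. The brake eases off over the first 0.002 and is off from 0.003 on, so press 5 or 6 mm and grips again when the pad springs up
- slider_mid (a point): Middle of the grey slider, 48 mm above the bench. The slider is 84 mm long along the rail and 64 mm wide; across each end stands an upright cheek 14 mm thick whose top is 64 mm above the bench, and between the cheeks' inner faces there are 56 mm, open to both sides across the rail. A thin flat arm with a brass bush reaches 107 mm out to the guide's +x side (top 46 mm high)
- pad_top (a point): Centre of the top face of the blue thumb pad, in the middle of the slider between the cheeks: 48 mm across the rail by 50 mm along it, 56 mm above the bench when up; moves with the pad. Fingertips pressing on it drag the slider along by friction, or push on the cheek
- yellow_mid (a point): Middle of the yellow stop, 48 mm above the bench: a fixed block clipped across the rail, 24 mm along the rail, 82 mm across it, top 58 mm above the bench with a round knob up to 69 mm. It may be on either side of the slider. The slider touches it when slider_mid is 54 mm from this point
- black_mid (a point): Middle of the black stop, same shape as the yellow one, on the other side of the slider. Not the one wanted
- ornament_a: Loose red painted gourd ornament, 44 mm in diameter and 55 mm tall, standing on the guide's board on its -x side, axis about 72 mm from the rail's middle line. Origin: centre of its underside. Leave alone
- ornament_b: Another such ornament on the same side of the rail. Origin: centre of its underside. Leave alone
- screwdriver: Loose screwdriver lying on the board beyond the batten, along the rail, about 143 mm to the +x side. Leave alone
- bowl: Loose brown gourd bowl 124 mm wide, 65 mm high, on the bench to the robot's left. Origin: centre of its underside. Leave alone
- jar: Loose jar 60 mm wide, 90 mm high, on the bench to the right. Origin: centre of its underside. Leave alone
- drill: Green and black cordless drill standing on its battery, 183 mm high, on the bench to the right. Origin: centre of its underside. Leave alone
- hacksaw: Hacksaw with an orange handle lying flat on the bench to the left, about 430 mm long. Leave alone

How it is judged:
By the outcome, as a careful person would: the job done as asked, in the order asked, and still so for the second after the job is handed in, with the robot touching nothing.
It also fails if it takes over 35 s, if anything falls off the work surface, if the arm or the gripper's body presses on something with over 40 N, if the wrist force passes 120 N, or if a joint passes its speed limit or range.

## Robot

A 6-joint arm with a two-finger parallel gripper is mounted at the origin on the work surface. World frame = base frame: x ahead of the robot, y to its left, z up, the work surface at z = 0. Lengths are in m, angles in rad, forces in N, time in s.
With the tool pointing down it reaches from about 0.3 to 0.875 m from the base axis. Payload 6.4 kg.
Tool frame: the origin (TCP) lies between the finger pads; the fingertips stand r.tips_ahead ahead of it and the grasp point (between the pads) is the TCP (r.tips_ahead is the distance from the TCP to the fingertips, in m); z points along the fingers, y is the direction in which the jaws open and shut (so a half turn about z gives the same grasp; the last joint's range is limited). The gripper opens to 85 mm and grips with 20 to 120 N. Pads are 22 mm wide; open, the fingers measure 114 mm over their backs; the gripper's body (76 mm by 85 mm) begins 54 mm behind the grasp point. The pads swing forward as they close: fully open they stand 13 mm farther back than shut.
Start: joints at [-1.404, 0.181, 1.607, -0, 1.354, -0.206], TCP at [0.209, -0.536, 0.25] pointing down, gripper open.
Joint ranges: [-2.99, 2.99], [-0.89, 2.07], [0.3, 2.58], [-1.14, 4.28], [0, 2.63], [-3.12, 3.12]. Speed limits (rad/s): [2.57, 2.57, 3.01, 3.14, 3.14, 3.14].

## Interface

Orientations are given as a rotation vector (axis times angle).
In Python, from station import r gives the robot as it stands.
- The arm moves only by the tool drive_tool, never from a script. Its argument "motion" is a list of rows, each a list of 3 entries, a list of its own where there are three numbers: the closure in counts, from 0 (fully open) to 255 (shut), then the shift along the tool's x, y, z in mm, then the turn, a rotation vector about the tool's x, y, z in rad. A call has exactly 5 rows; each row is the pose to reach, as a shift and turn from the pose measured when the call began, along the tool's axes at that moment; what a row does not reach only later rows make up. A row lasts 1/10 s, in which the tool goes at most 50 mm and 8.59 degrees, less where a joint would pass 70% of its speed; a pose out of reach is approached as far as the arm can. A call with a gripper value outside its range is refused whole. The fingers move at their own pace and stop on an object; "squeeze" is the grip in N (left out, the last holds). Time passes only in rows, so rows that repeat a pose let the fingers close, or fill a call up. It gives the time, the measured TCP pose, the force and the opening at its end, in the units of the state.
- r.state(): the state, without advancing time (a new reading comes with each control period).
- r.read_camera(name): name is "side" or "top" or "wrist"; returns a dict with "frame" (420x560x3 uint8, red, green, blue), "fovy" (degrees; the focal length in pixels is half the picture's height over the tangent of half this angle, whatever the lens; pixels are square), "cx", "cy" (the principal point, pixels), "R" (3x3) and "t" (3): a world point X has camera coordinates R X + t. Camera axes: x right, y down, z forward; pixel columns grow to the right and rows downward; lengths in m; the calibration is good to about 2 mm. A picture is of the moment at which its call begins. There is no depth.
- r.sign_off(): hands the job in, once; it reports no verdict.
Trained networks look in the newest picture that a camera, given by its name, has taken for a name from the list of things; names that differ only in an ending like _2 or _b are one class to them, and where a whole thing is asked for, a point or a joint stands for the part that bears it (a point fixed in the world has none). Each returns a list of dicts, best first, with "p" (0 to 1); they miss things now and then, are a little off and sometimes report something else, mostly with a low value. They report only what shows in the picture. A call takes as long as a camera call.
- r.spot_in(name, camera): "position" ([x, y, z] in m, in the coordinates of the camera as it stood for that picture, good to about 4 mm: the middle of the surface that is visible of it).
- r.tip_of(name, camera): "position" ([x, y, z] in m, in the coordinates of the camera as it stood for that picture, good to about 4 mm: a listed point, or the origin of a listed thing).
The state is a dict: "t": time; "joint_positions": joint angles; "qd": joint speeds; "joint_efforts": joint torques, N m; "eef_pos": TCP position; "tool_rot": TCP orientation; "ft_force": force on the tool from outside, world axes, zero at the start; "torque": the same for the moment, N m; "opening": finger opening in m.
Only numpy, scipy, OpenCV 4.12 (cv2) and the standard library are available. Lean on these libraries where they do the work, as an engineer would, in place of code of your own. Each camera call takes 0.05 s, during which the arm holds its last target. There are 200 camera calls.

## Working session

There is one attempt and no reset: what is moved stays moved. The work goes in short steps, Python scripts to look and compute and a tool call to move; the robot and the scene stay as the last step left them, time stands still between calls to the robot, and variables do not carry over. Pictures are saved under pics/ and viewed, about 8 in all and at most 12, crops included, and the job is handed in when it is done.

Besides the shell and the picture viewer there is one more tool, called after "Request:" by a JSON object that holds its "op" and its "data". drive_tool: Moves the arm, as the interface text tells. Its arguments: {"type":"object","properties":{"motion":{"type":"array","items":{"type":"array"}},"squeeze":{"type":"number"}},"required":["motion"]}

```bash
mkdir -p pics
cat > h.py <<'E'
from station import r
import numpy as np, cv2
from scipy.spatial.transform import Rotation as Ro
def world(c,p): return np.array(c["R"]).T@(np.array(p)-np.array(c["t"]))
def look(cam,names,f=None):
    c=r.read_camera(cam)
    if f: cv2.imwrite("pics/"+f,c["frame"][:,:,::-1])
    for n in names:
        for fn in ("tip_of","spot_in"):
            for d in getattr(r,fn)(n,cam)[:2]:
                print(cam,fn,n,round(d["p"],2),world(c,d["position"]).round(3))
    return c
E
python3 - <<'E'
from h import *
s=r.state();print(s["t"],s["eef_pos"],s["tool_rot"],s["ft_force"],s["opening"],r.tips_ahead)
for cam in("top","side"): look(cam,["slider_mid","pad_top","yellow_mid","black_mid","ornament_a","guide"],cam+"0.png")
ims=[cv2.imread(f"pics/{c}0.png") for c in("top","side")]
print(r.state()["t"], Ro.from_rotvec(s["tool_rot"]).as_matrix().round(3))
E
```

```text
0.0 [ 0.20934504 -0.53496292  0.24937014] [-3.08539730e+00 -5.81820366e-01 -5.01456800e-05] [ 0.03198693 -0.37103562  0.48051996] 0.0852357143969837 0.019
top tip_of slider_mid 0.94 [0.57  0.026 0.049]
top spot_in slider_mid 0.58 [0.572 0.035 0.056]
top tip_of pad_top 0.75 [0.567 0.025 0.057]
top tip_of pad_top 0.23 [ 0.499 -0.019  0.012]
top spot_in pad_top 0.69 [ 0.586 -0.148  0.059]
top spot_in pad_top 0.61 [0.567 0.023 0.057]
top tip_of yellow_mid 0.54 [0.545 0.181 0.047]
top spot_in yellow_mid 0.58 [0.544 0.176 0.058]
top tip_of black_mid 0.74 [ 0.59  -0.151  0.048]
top spot_in black_mid 0.62 [ 0.587 -0.149  0.058]
top tip_of ornament_a 0.54 [ 0.5   -0.023  0.01 ]
top tip_of ornament_a 0.48 [0.487 0.091 0.011]
top spot_in ornament_a 0.49 [ 0.499 -0.019  0.042]
top spot_in ornament_a 0.47 [0.484 0.092 0.048]
top tip_of guide 0.95 [0.562 0.035 0.005]
top spot_in guide 0.88 [0.592 0.035 0.018]
top spot_in guide 0.57 [0.567 0.026 0.058]
side tip_of slider_mid 0.97 [0.567 0.03  0.05 ]
side spot_in slider_mid 0.71 [0.572 0.043 0.055]
side tip_of pad_top 0.74 [ 0.565  0.037 -0.   ]
side tip_of pad_top 0.54 [0.48  0.097 0.018]
side spot_in pad_top 0.54 [0.569 0.025 0.057]
side tip_of yellow_mid 0.79 [0.547 0.176 0.047]
side spot_in yellow_mid 0.84 [0.547 0.184 0.057]
side tip_of black_mid 0.5 [ 0.585 -0.144  0.048]
side spot_in black_mid 0.76 [ 0.591 -0.138  0.054]
side tip_of ornament_a 0.65 [0.483 0.097 0.016]
side tip_of ornament_a 0.51 [ 0.497 -0.022  0.012]
side spot_in ornament_a 0.75 [0.483 0.109 0.046]
side spot_in ornament_a 0.75 [ 0.497 -0.009  0.04 ]
side tip_of guide 0.69 [0.567 0.038 0.002]
side spot_in guide 0.77 [0.594 0.137 0.012]
1.3 [[ 0.931  0.364 -0.   ]
 [ 0.364 -0.931  0.002]
 [ 0.    -0.002 -1.   ]]
```

View pics/top0.png

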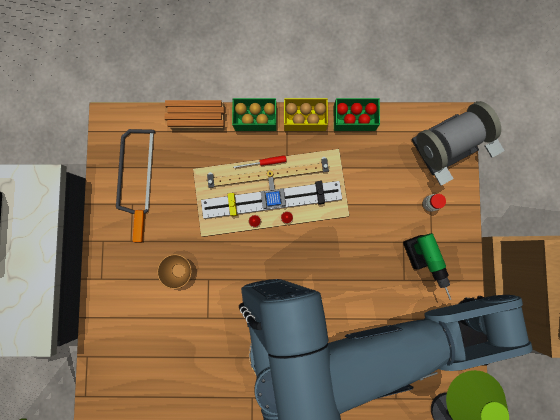

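View pics/side0.png

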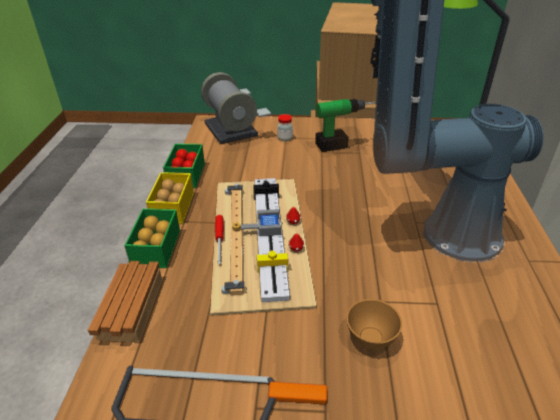

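The top view shows the yellow stop at (232,204), left of the slider (273,199), and the black stop at (320,192). The red gourds are at (254,221) and (287,217). The side view agrees, and the networks put the rail at about 7.4° and the travel at about 98 mm toward +y. I'll close the fingers and move above the pad.

Request:
{"op": "drive_tool", "data": {"motion": [[255,[539,-393,0],[0,0,0.243]],[255,[539,-393,0],[0,0,0.243]],[255,[539,-393,0],[0,0,0.243]],[255,[539,-393,0],[0,0,0.243]],[255,[539,-393,0],[0,0,0.243]]], "squeeze": 40}}

```text
t: 1.8
eef_pos: [0.3446, -0.3231, 0.2505]
tool_rot: [3.135, 0.203, 0.001]
ft_force: [1.1, -1.1, 0.1]
opening: 0.0123
```

```bash
cat >> h.py <<'E'
def to(x,y,z,a=7.4):
    "shift mm and turn to the given TCP pose, tool x at yaw a"
    s=r.state();M=Ro.from_rotvec(s["tool_rot"]);a=np.radians(a);c,n=np.cos(a),np.sin(a)
    T=Ro.from_matrix([[c,n,0],[n,-c,0],[0,0,-1]])
    print("t",round(s["t"],2),"pos",np.round(s["eef_pos"],4),"F",np.round(s["ft_force"],1),"op",round(s["opening"],4))
    print("shift",(M.inv().apply(np.array([x,y,z])-s["eef_pos"])*1e3).round(1),"turn",(M.inv()*T).as_rotvec().round(3))
E
python3 -c "
from h import *
to(.5685,.0275,.2)"
```

```text
t 1.8 pos [ 0.3446 -0.3231  0.2505] F [ 1.1 -1.1  0.1] op 0.0123
shift [ 267.2 -318.9   50.4] turn [ 0. -0. -0.]
```

Request:
{"op": "drive_tool", "data": {"motion": [[255,[267,-319,50],[0,0,0]],[255,[267,-319,50],[0,0,0]],[255,[267,-319,50],[0,0,0]],[255,[267,-319,50],[0,0,0]],[255,[267,-319,50],[0,0,0]]]}}

```text
t: 2.3
eef_pos: [0.4782, -0.1135, 0.2208]
tool_rot: [3.134, 0.203, 0.002]
ft_force: [0.9, -0.1, -0.4]
opening: 0.0001
```

```bash
python3 -c "
from h import *
to(.5685,.0275,.17)"
```

```text
t 2.3 pos [ 0.4782 -0.1135  0.2208] F [ 0.9 -0.1 -0.4] op 0.0001
shift [ 107.7 -128.3   50.8] turn [ 0.001 -0.001 -0.   ]
```

Request:
{"op": "drive_tool", "data": {"motion": [[255,[108,-128,51],[0,0,0]],[255,[108,-128,51],[0,0,0]],[255,[108,-128,51],[0,0,0]],[255,[108,-128,51],[0,0,0]],[255,[108,-128,51],[0,0,0]]]}}

```text
t: 2.8
eef_pos: [0.5691, 0.0304, 0.1683]
tool_rot: [-3.135, -0.209, 0.001]
ft_force: [-0.2, -0.3, -0.1]
opening: 0.0002
```

Run:
```python
from h import *
for cam in("wrist","side","top"): look(cam,["slider_mid","pad_top","yellow_mid","black_mid"],cam+"1.png")
to(.5685,.0275,.1)
```

```text
wrist tip_of slider_mid 0.9 [0.567 0.027 0.052]
wrist tip_of pad_top 0.76 [0.565 0.028 0.059]
wrist spot_in pad_top 0.93 [0.571 0.028 0.06 ]
wrist tip_of yellow_mid 0.72 [0.545 0.18  0.049]
wrist tip_of yellow_mid 0.48 [0.567 0.031 0.058]
wrist spot_in yellow_mid 0.94 [0.551 0.175 0.063]
wrist tip_of black_mid 0.77 [ 0.59  -0.139  0.048]
wrist spot_in black_mid 0.59 [ 0.593 -0.13   0.061]
side tip_of slider_mid 0.88 [0.564 0.032 0.048]
side spot_in slider_mid 0.81 [0.576 0.045 0.058]
side spot_in slider_mid 0.72 [ 0.543 -0.543  0.059]
side tip_of pad_top 0.46 [0.569 0.025 0.057]
side spot_in pad_top 0.6 [ 0.371 -0.485  0.121]
side spot_in pad_top 0.43 [0.571 0.026 0.059]
side tip_of yellow_mid 0.93 [0.548 0.176 0.049]
side spot_in yellow_mid 0.6 [0.542 0.185 0.055]
side tip_of black_mid 0.62 [ 0.587 -0.146  0.045]
side spot_in black_mid 0.77 [ 0.605 -0.136  0.053]
top tip_of slider_mid 0.63 [0.565 0.028 0.049]
top spot_in slider_mid 0.52 [0.546 0.043 0.056]
top tip_of pad_top 0.59 [0.569 0.025 0.054]
top tip_of yellow_mid 0.48 [0.544 0.179 0.044]
top spot_in yellow_mid 0.61 [ 0.587 -0.147  0.06 ]
top spot_in yellow_mid 0.27 [ 0.356 -0.503  0.173]
top tip_of black_mid 0.66 [ 0.592 -0.15   0.048]
top spot_in black_mid 0.74 [ 0.584 -0.149  0.057]
t 4.15 pos [0.5689 0.0273 0.1698] F [ 0.6  0.2 -0.2] op -0.0003
shift [-0.4 -0.4 69.8] turn [ 0.001 -0.001  0.   ]
```

View pics/wrist1.png

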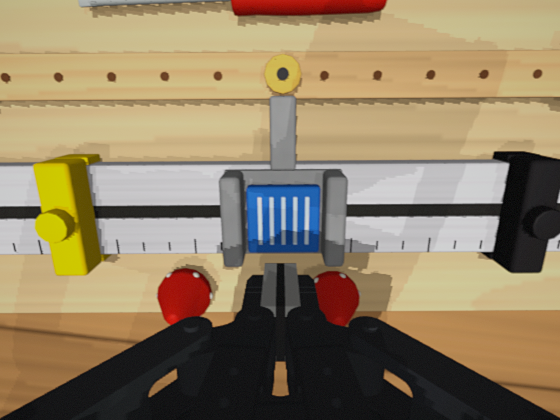

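The wrist view shows the fingertips at column 280, in line with the blue pad at (283,218). The rail is level to about 0.5° in this picture, yellow is at left (65,215), and the gourds at (184,297) and (333,297) are clear of the fingers. Next I'll go down to just above the pad.

Request:
{"op": "drive_tool", "data": {"motion": [[255,[-2,0,40],[0,0,0]],[255,[-2,0,75],[0,0,0]],[255,[-2,0,88],[0,0,0]],[255,[-2,0,88],[0,0,0]],[255,[-2,0,88],[0,0,0]]]}}

```text
t: 4.65
eef_pos: [0.5679, 0.0268, 0.0829]
tool_rot: [3.134, 0.203, 0.004]
ft_force: [-0.3, 0.4, 0.6]
opening: -0.0002
```

Run:
```python
from h import *
look("side",[],"side2.png"); look("wrist",["slider_mid"],"wrist2.png")
a=cv2.imread("pics/side2.png")[150:310,180:340];b=cv2.imread("pics/wrist2.png")
cv2.imwrite("pics/c2.png",np.hstack([cv2.resize(a,(420,420),interpolation=cv2.INTER_CUBIC),cv2.resize(b,(380,285)).__class__ and cv2.copyMakeBorder(cv2.resize(b,(380,285)),0,135,0,0,cv2.BORDER_CONSTANT)]))
to(.567,.0275,.07)
```

```text
wrist tip_of slider_mid 0.81 [0.566 0.031 0.051]
wrist spot_in slider_mid 0.71 [0.588 0.036 0.06 ]
wrist spot_in slider_mid 0.52 [0.578 0.034 0.055]
t 4.85 pos [0.5683 0.0268 0.0836] F [-0.3 -0.1  0.2] op 0.0001
shift [-1.3 -0.9 13.6] turn [ 0.002 -0.004  0.   ]
```

View pics/c2.png

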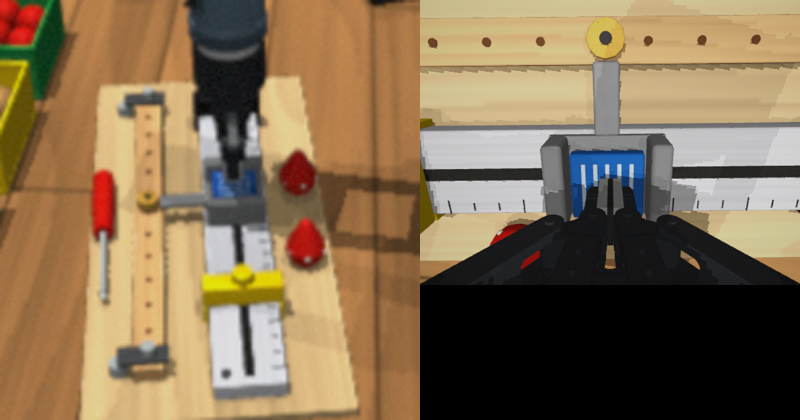

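The fingertips sit over the pad between the cheeks (right-hand picture, near (612,185)). Now I'll press.

Request:
{"op": "drive_tool", "data": {"motion": [[255,[0,0,5],[0,0,0]],[255,[0,0,8],[0,0,0]],[255,[0,0,11],[0,0,0]],[255,[0,0,14],[0,0,0]],[255,[0,0,14],[0,0,0]]]}}

```text
t: 5.35
eef_pos: [0.5688, 0.0267, 0.0703]
tool_rot: [3.133, 0.203, 0.008]
ft_force: [-2.4, 1.3, 10.1]
opening: -0.0001
```

Run:
```python
from h import *
to(.567,.0275,.069)
```

```text
t 5.35 pos [0.5688 0.0267 0.0703] F [-2.4  1.3 10.1] op -0.0001
shift [-1.7 -1.1  1.3] turn [ 0.002 -0.005  0.   ]
```

Request:
{"op": "drive_tool", "data": {"motion": [[255,[-1,0,2],[0,0,0]],[255,[-1,-3,2],[0,0,0]],[255,[-1,-8,2],[0,0,0]],[255,[-1,-14,2],[0,0,0]],[255,[-1,-20,2],[0,0,0]]]}}

```text
t: 5.85
eef_pos: [0.566, 0.046, 0.0695]
tool_rot: [3.132, 0.203, 0.01]
ft_force: [-2.6, -1.4, 9.3]
opening: 0.0001
```

Run:
```python
from h import *
look("top",["slider_mid"]); look("side",["slider_mid"]);look("wrist",["slider_mid"])
to(.567,.0275,.0683)
```

```text
top tip_of slider_mid 0.63 [0.567 0.046 0.049]
top tip_of slider_mid 0.42 [0.564 0.037 0.004]
side tip_of slider_mid 0.86 [0.562 0.053 0.046]
side spot_in slider_mid 0.69 [0.573 0.066 0.051]
wrist tip_of slider_mid 0.19 [0.486 0.097 0.015]
wrist spot_in slider_mid 0.66 [0.59  0.058 0.052]
t 6.3 pos [0.566  0.0465 0.0695] F [-2.6  0.9  9.7] op -0.0001
shift [-1.5 18.9  1.2] turn [ 0.003 -0.006  0.   ]
```

The slider follows the fingertips under light force. I'll keep pushing.

Request:
{"op": "drive_tool", "data": {"motion": [[255,[0,-8,2],[0,0,0]],[255,[0,-16,2],[0,0,0]],[255,[0,-24,2],[0,0,0]],[255,[0,-32,2],[0,0,0]],[255,[0,-40,2],[0,0,0]]]}}

```text
t: 6.8
eef_pos: [0.5606, 0.086, 0.0681]
tool_rot: [3.132, 0.203, 0.009]
ft_force: [-5.5, -2.5, 9.5]
opening: -0.0
```

Run:
```python
from h import *
look("top",["slider_mid"]); look("side",["slider_mid"])
to(.553,.1245,.0683)
```

```text
top tip_of slider_mid 0.57 [0.557 0.088 0.048]
top tip_of slider_mid 0.52 [0.703 0.08  0.008]
side tip_of slider_mid 0.92 [0.557 0.094 0.049]
side spot_in slider_mid 0.95 [0.568 0.108 0.047]
side spot_in slider_mid 0.7 [0.604 0.157 0.014]
t 7.1 pos [0.5605 0.0864 0.068 ] F [-4.8  0.3 10.2] op 0.0002
shift [ -2.5 -38.8  -0.4] turn [ 0.002 -0.005  0.001]
```

Request:
{"op": "drive_tool", "data": {"motion": [[255,[-1,-8,1],[0,0,0]],[255,[-1,-15,1],[0,0,0]],[255,[-2,-22,1],[0,0,0]],[255,[-2,-28,1],[0,0,0]],[255,[-2,-32,1],[0,0,0]]]}}

```text
t: 7.6
eef_pos: [0.5559, 0.118, 0.0686]
tool_rot: [3.132, 0.204, 0.014]
ft_force: [0.3, -0.5, 9.6]
opening: -0.0001
```

Run:
```python
from h import *
look("top",["slider_mid"]); look("side",["slider_mid"],"side3.png");look("wrist",["slider_mid","yellow_mid"],"wrist3.png")
to(.553,.1245,.0683)
```

```text
top tip_of slider_mid 0.47 [0.557 0.117 0.048]
side tip_of slider_mid 0.85 [0.552 0.124 0.046]
side spot_in slider_mid 0.92 [0.573 0.131 0.05 ]
wrist spot_in slider_mid 0.87 [0.579 0.128 0.051]
wrist spot_in slider_mid 0.52 [0.605 0.121 0.032]
wrist tip_of yellow_mid 0.66 [0.547 0.179 0.052]
wrist tip_of yellow_mid 0.37 [0.567 0.037 0.001]
wrist spot_in yellow_mid 0.65 [0.558 0.178 0.059]
wrist spot_in yellow_mid 0.43 [0.567 0.126 0.05 ]
t 8.15 pos [0.5559 0.1181 0.0686] F [-0.8  1.1 10.5] op -0.0003
shift [-2.1 -6.7  0.2] turn [ 0.002 -0.009  0.001]
```

View pics/wrist3.png

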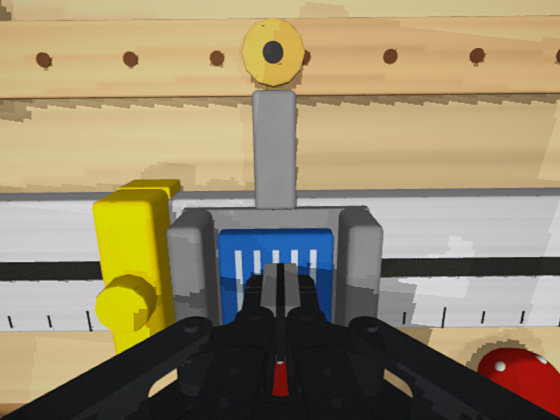

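The slider's left cheek (170,270) is a few mm from the yellow block, and the pad is still held down. I'll creep into contact.

Request:
{"op": "drive_tool", "data": {"motion": [[255,[0,-3,1],[0,0,0]],[255,[0,-6,1],[0,0,0]],[255,[0,-8,1],[0,0,0]],[255,[0,-10,1],[0,0,0]],[255,[0,-11,1],[0,0,0]]]}}

```text
t: 8.65
eef_pos: [0.556, 0.1278, 0.069]
tool_rot: [3.131, 0.204, 0.018]
ft_force: [-0.3, -5.3, 10.3]
opening: -0.0002
```

Run:
```python
from h import *
look("top",["slider_mid"]); look("side",["slider_mid"],"side4.png");look("wrist",["slider_mid","yellow_mid"],"wrist4.png")
to(.553,.1245,.0683)
```

```text
top tip_of slider_mid 0.62 [0.553 0.125 0.048]
side tip_of slider_mid 0.69 [0.551 0.13  0.048]
side spot_in slider_mid 0.87 [0.573 0.136 0.051]
wrist tip_of slider_mid 0.39 [0.567 0.034 0.002]
wrist spot_in slider_mid 0.66 [0.575 0.133 0.05 ]
wrist tip_of yellow_mid 0.85 [0.545 0.182 0.05 ]
wrist spot_in yellow_mid 0.73 [0.564 0.181 0.062]
t 9.2 pos [0.556  0.1279 0.069 ] F [-0.4 -5.2 10. ] op -0.0002
shift [-3.4  3.   0.7] turn [ 0.005 -0.011  0.001]
```

View pics/wrist4.png

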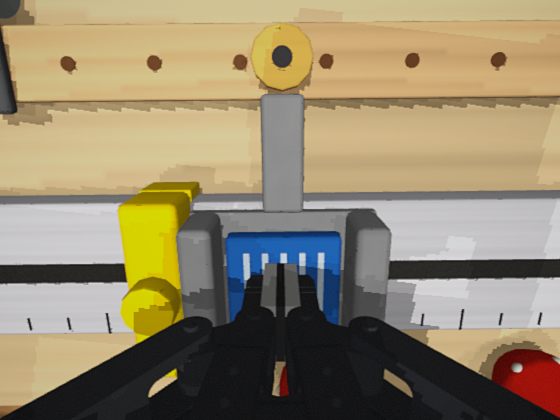

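Fy holds at -5 N and the fingers have slipped slightly on the pad, so the slider is against the stop. Now I'll lift straight up.

Request:
{"op": "drive_tool", "data": {"motion": [[255,[0,-1,-2],[0,0,0]],[255,[0,-1,-6],[0,0,0]],[255,[0,-1,-12],[0,0,0]],[255,[0,-1,-40],[0,0,0]],[255,[0,-1,-80],[0,0,0]]]}}

```text
t: 9.7
eef_pos: [0.5527, 0.1291, 0.1472]
tool_rot: [3.132, 0.204, 0.008]
ft_force: [1.0, -0.4, -0.5]
opening: 0.0002
```

Request:
{"op": "drive_tool", "data": {"motion": [[255,[0,0,-40],[0,0,0]],[255,[0,0,-60],[0,0,0]],[255,[0,0,-60],[0,0,0]],[255,[0,0,-60],[0,0,0]],[255,[0,0,-60],[0,0,0]]]}}

```text
t: 10.2
eef_pos: [0.5512, 0.1293, 0.2053]
tool_rot: [3.132, 0.204, 0.004]
ft_force: [0.1, -0.1, -0.4]
opening: -0.0002
```

Run:
```python
from h import *
look("top",["slider_mid","yellow_mid","ornament_a"]); look("side",["slider_mid","yellow_mid"],"side5.png");look("wrist",["slider_mid","pad_top","yellow_mid"],"wrist5.png")
a=cv2.imread("pics/side5.png")[150:310,180:340];b=cv2.imread("pics/wrist5.png")
cv2.imwrite("pics/c5.png",np.hstack([cv2.resize(a,(300,420),interpolation=cv2.INTER_CUBIC),b[:, 30:530]]))
to(.553,.1245,.18)
```

```text
top tip_of slider_mid 0.48 [0.551 0.125 0.048]
top tip_of yellow_mid 0.4 [0.543 0.181 0.047]
top spot_in yellow_mid 0.56 [0.522 0.178 0.057]
top tip_of ornament_a 0.62 [0.487 0.095 0.011]
top tip_of ornament_a 0.54 [ 0.5   -0.02   0.009]
top spot_in ornament_a 0.51 [ 0.496 -0.02   0.045]
top spot_in ornament_a 0.44 [0.484 0.088 0.049]
side tip_of slider_mid 0.84 [0.551 0.131 0.048]
side spot_in slider_mid 0.76 [0.566 0.133 0.058]
side spot_in slider_mid 0.19 [0.557 0.125 0.054]
side tip_of yellow_mid 0.69 [0.55  0.179 0.046]
side spot_in yellow_mid 0.95 [0.547 0.182 0.057]
wrist tip_of slider_mid 0.69 [0.553 0.128 0.05 ]
wrist spot_in slider_mid 0.83 [0.566 0.132 0.06 ]
wrist spot_in slider_mid 0.56 [0.501 0.094 0.044]
wrist tip_of pad_top 0.96 [0.552 0.127 0.059]
wrist spot_in pad_top 0.88 [0.556 0.13  0.055]
wrist spot_in pad_top 0.5 [0.569 0.133 0.056]
wrist tip_of yellow_mid 0.83 [0.542 0.179 0.048]
wrist spot_in yellow_mid 0.78 [0.555 0.181 0.06 ]
t 11.15 pos [0.5523 0.1293 0.2072] F [-0.9 -0.6 -0.9] op -0.0001
shift [-0.1  4.8 27.3] turn [ 0.004 -0.005  0.001]
```

View pics/c5.png

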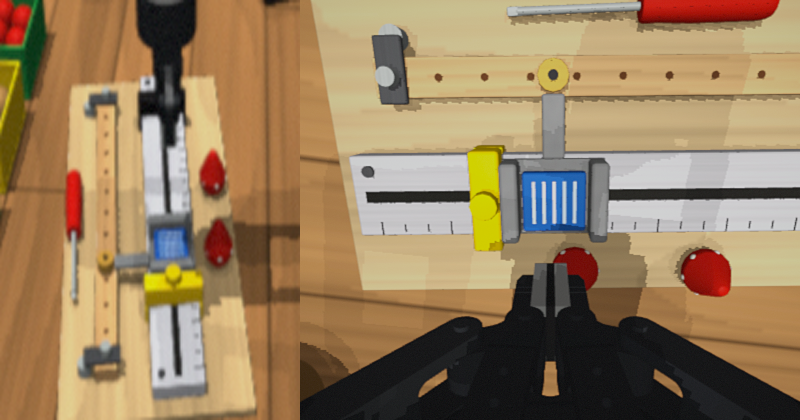

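The slider's cheek meets the yellow block at (501,200), the pad is up, the ornaments are in place and the gripper is clear. Handing in.

```bash
python3 -c "
from station import r
print(r.sign_off())"
```

```text
the job is handed in; nothing more can be done
None
```

I set the drill guide and handed the job in at about 11 s of the 35 s allowed; no verdict was reported. I pressed the blue pad about 5–7 mm with closed fingertips and pushed the slider about 98 mm to the yellow stop. Then I lifted straight up so the brake could grip.

- **Contact with the stop:** the side force rose and held at about 5 N while the fingers slipped slightly on the pad. The last wrist picture shows the cheek against the yellow block with no gap I could see.
- **Slider to stop distance:** the network readings after release gave about 48 to 57 mm (top 57, wrist 52, side 48) against the 54 mm needed. That disagreement is close to the networks' own error of about 4 mm per point.
- **Pad and brake:** the pad top read 59 mm above the bench, against 56 mm nominal when up, so it has sprung back. I did not test the brake by pushing on the slider afterwards.
- **Everything else:** the ornaments read where they started, within about 4 mm, and the gripper was about 13 cm clear with no contact force. The final pictures show the screwdriver lying on the board. I did not re-measure the bowl, jar, drill and hacksaw, but the arm was not working near them and felt no unexpected forces.

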